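# Refit the water filter cartridge and open the gate valve

## Task

Put the plaster bench's water filter back into service. Slide the filter cartridge, tapered end first, into its cradle until it is fully home and the spring catch has clicked behind it; then open the gate valve with its handwheel (anticlockwise seen from above) until you feel it come up against its stop, without forcing it, and back it off a quarter turn. Leave the other things on the bench where they are.

Things in the scene. Friction and masses are not known exactly. Their poses are not given: they have to be found in the camera images.
- cartridge: Loose filter cartridge, 0.25-0.45 kg: white cylinder, 48 mm diameter, 120 mm long, lying on a low saddle, grey handle on top. Origin: centre of underside; x along its length to the tapered front end (+60 mm), y left, z up; cylinder's top at z = 56 mm. Starts upright on the bench right or left of the water station, front end turned roughly (within 0.7 rad) away from the robot.
- cartridge_handle (a point): Middle of the cartridge's handle bar, 74 mm above its underside and 12 mm behind its origin (x = -12), axes as the cartridge. The bar runs along x, 72 mm long, 16 mm wide (y), 20 mm high, on two legs 60 mm apart, with an 8 mm gap between bar and cylinder. Grip it firmly across y.
- shoe_rear (a point): Left rear corner of the cartridge's shoe, the edge the catch holds: x = -30, y = +38 mm, 5 mm above the underside in the cartridge frame. The shoe is a grey slippery plastic plate 10 mm thick under the cartridge, from x = -30 to +60 mm, 76 mm wide, its last 30 mm tapering to 54 mm at the front end.
- cradle_seat (a point): Where the cartridge's origin lies when fully home, its axes parallel to this point's (x: sliding-in direction, roughly away from the robot; z up). On top of the fixed station's grey painted base plate, 8 mm above the bench, which is a flat floor to x = -160 mm. Set the cartridge down 125 to 135 mm before the seat and slide it in till it meets the grey filter head's face (x = +60 mm, head 112 mm high).
- rail_mouth (a point): Mouth of the right guide rail, at its inner foot: x = -30, y = -40 mm in the cradle_seat frame, with a flare before it to x = -57 mm. The two C-section rails are 80 mm apart inside; the shoe slides under their lips (14 mm free height, reaching in 8 mm). The left rail is only 25 mm long (x = +35 to +60), with the catch before it.
- catch (a joint): Spring catch left of the cradle, a steel arm on an upright pin, pointing to the mouth: angle in rad, 0 at rest (hook in the way of the shoe's left edge), growing as it is pushed aside, about 0.1 while the shoe passes. It springs back to 0 behind the shoe, leaving 2.5 mm of play. Pushing past it takes about 5 N; do it slowly.
- catch_hook (a point): Inner top corner of the catch's hook at its holding face, 30 mm above the bench. At rest x = -32.5, y = +31.5 mm in the cradle_seat frame; before it, towards the mouth, a ramp slopes outwards (about 23 degrees) over a further 32 mm.
- handwheel (a joint): Angle of the gate valve's handwheel in rad, 0 = shut, growing as it opens, anticlockwise seen from above. It starts partly open with 1.7 to 2.7 turns left before a hard stop, which is to be felt: there the value grows no more. The wheel does not rise, takes 0.1 to 0.3 N m to turn, more when turned faster, and stays where it is left.
- wheel_hub (a point): Centre of the handwheel's hub, 172 mm above the bench; the frame turns with the wheel, z up, x along one of three equal spokes (120 degrees apart, 10 mm wide, 8 mm thick). Dark iron, 136 mm outer diameter, round rim 12 mm thick, hub 23 mm diameter. Windows free from 11.5 to 56 mm radius: shut fingers put into one can push a spoke round. Below, the valve's neck is within 15 mm of the axis for 40 mm.
- paint_tin: Loose tin, 96 mm diameter, 85 mm high, beside the station on the side where the cartridge is not; origin under its centre. Leave it.
- small_tin: Loose tin, 56 mm diameter, 45 mm high, standing on the front of the station's base plate, left of the cradle's mouth; origin under its centre. Leave it.
- statuette: Loose plaster statuette on a 66 mm square foot, 200 mm high, far right; origin under its foot. Leave it.
- wax_jar: Loose amber glass jar, 72 mm diameter, 85 mm high, far left; origin under its centre. Leave it.
- rosette: Loose plaster rosette, 100 mm diameter, 34 mm high with its stub, on the bench in front of the station, to the right; origin under its centre. Leave it.
- mixing_bowl: Loose black rubber mixing bowl, 124 mm diameter, 65 mm high, behind the station under its spout; origin under its centre. Leave it.
- brush: Loose flat brush with a wooden handle, 175 mm long, 16 mm high, lying near the front left; origin at its middle on the underside. Leave it.
Mind the look-alikes: they are no part of the job. What is shaped like the cartridge but green or yellow is not meant.

How it is judged:
By the outcome, as a careful person would: the job done as asked, in the order asked, and still so for the second after the job is handed in, with the robot touching nothing.
It also fails if it takes over 72 s, if anything falls off the work surface, if the arm or the gripper's body presses on something with over 40 N, if the wrist force passes 120 N, or if a joint passes its speed limit or range.

## Robot

A 7-joint arm with a two-finger parallel gripper is mounted at the origin on the work surface. World frame = base frame: x ahead of the robot, y to its left, z up, the work surface at z = 0. Lengths are in m, angles in rad, forces in N, time in s.
With the tool pointing down it reaches from about 0.4 to 0.875 m from the base axis. Payload 19.3 kg.
Tool frame: the origin (TCP) lies where the fingers leave the gripper's body, on its centre line; the fingertips stand bot.tip_reach ahead of it and the grasp point (between the pads) lies 54 mm ahead of it (bot.tip_reach is the distance from the TCP to the fingertips, in m); z points along the fingers, y is the line along which they close (so a half turn about z gives the same grasp; the last joint's range is limited). The gripper opens to 85 mm and grips with 20 to 120 N. Pads are 22 mm wide; open, the fingers measure 114 mm over their backs; the gripper's body (76 mm by 85 mm) begins 54 mm behind the grasp point. The pads swing forward as they close: fully open they stand 13 mm farther back than shut.
Start: joints at [-1.369, 0.521, -0.036, 1.599, 0.021, 1.021, -0.113], TCP at [0.168, 0.602, 0.304] pointing down, gripper open.
Joint ranges: [-2.91, 2.91], [-0.3, 2.13], [-1.5, 1.42], [0.17, 2.43], [-1.26, 4.41], [0.16, 1.93], [-2.52, 2.52]. Speed limits (rad/s): [1.89, 1.89, 2.39, 2.39, 3.01, 3.01, 3.01].

## Interface

Orientations are given as [roll, pitch, yaw] about the fixed x, y, z axes, in that order (R = Rz(yaw) Ry(pitch) Rx(roll)).
In Python, from workcell import bot gives the robot as it stands. The module is installed in compiled form; this text tells all that it offers.
- The arm moves only by the shell command python3 -m jog 'ROWS' [FORCE]. ROWS is JSON, a list that holds one entry, the list of rows, each a list of 7 numbers: the shift along the tool's x, y, z in mm, then the turn, a rotation vector about the tool's x, y, z in rad, then the opening, from 0 (shut) to 1 (fully open). In form: [[[tx, ty, tz, wx, wy, wz, fingers], ...]]. A call has 1 to 5 rows; each row shifts and turns the commanded pose from where the row before left it, along the tool's axes as they then stand; what a row does not reach is not made up. A row lasts 1/10 s, in which the tool goes at most 50 mm and 8.59 degrees, less where a joint would pass 70% of its speed; a pose out of reach is approached as far as the arm can. A call is refused whole if a number of a shift passes 50 or a number of a turn 0.15, either way. A call with a gripper value outside its range is refused whole. The fingers move at their own pace and stop on an object; FORCE is the grip in N (left out, the last holds). Time passes only in rows, so rows that do not move let the fingers close. It gives the time, the measured TCP pose, the force, the opening and the grip force at its end, in the units of the state.
- bot.observe(): the state, without advancing time (a new reading comes with each control period).
- bot.grab_frame(name): name is "side" or "top"; returns a dict with "img" (480x640x3 uint8, red, green, blue), "intrinsics" (3x3 intrinsics, pixels), "k1" (the pictures are not rectified: a ray, as slopes to the right and down, at radius r is drawn at 1 + k1 r^2 times it, then the intrinsics apply), "R" (3x3) and "t" (3): a world point X has camera coordinates R X + t. Camera axes: x right, y down, z forward; pixel columns grow to the right and rows downward; lengths in m; the calibration is good to about 2 mm. A picture is of the moment at which its call begins. There is no depth.
- bot.job_done(): hands the job in; it is judged then, once.
Trained networks look in a picture, given as the dict that the camera call returned (one of the last four; its "shot" number tells which), for a name from the list of things; names that differ only in an ending like _2 or _b are one class to them, and where a whole thing is asked for, a point or a joint stands for the part that bears it (a point fixed in the world has none). Each returns a list of dicts, best first, with "conf" (0 to 1); they miss things now and then, are a little off and sometimes report something else, mostly with a low value. They report only what shows in the picture. A call takes as long as a camera call. They do not tell look-alikes from the thing itself.
- bot.trace(query, picture): "region" (480x640 bool, what is visible of it).
- bot.spot_point(query, picture): "xyz" ([x, y, z] in m, in world coordinates, good to about 4 mm: a listed point, or the origin of a listed thing).
The state is a dict: "clock": time; "qpos": joint angles; "qd": joint speeds; "joint_efforts": joint torques, N m; "position": TCP position; "tool_rot": TCP orientation; "force": force on the tool from outside, world axes, zero at the start; "moment": the same for the moment, N m; "grip_width": finger opening in m; "finger_force": force on a finger pad.
Only numpy, scipy, OpenCV 4.12 (cv2) and the standard library are available. Lean on these libraries where they do the work, as an engineer would, in place of code of your own. Each camera call takes 0.05 s, during which the arm holds its last target. There are 200 camera calls.

## Working session

There is one attempt and no reset: what is moved stays moved. The work goes in short steps, Python scripts to look and compute and a shell command to move; the robot and the scene stay as the last step left them, time stands still between calls to the robot, and variables do not carry over. Pictures are saved under pics/ and viewed, at most 10 in all, crops included, and the job is handed in when it is done.

```bash
mkdir -p pics; cat > h.py <<'E'
import numpy as np, cv2
from scipy.spatial.transform import Rotation as Ro
from workcell import bot
def save(p,n): cv2.imwrite('pics/'+n+'.png',cv2.cvtColor(p['img'],cv2.COLOR_RGB2BGR))
def proj(p,X):
    c=p['R']@np.asarray(X,float)+p['t'];a=c[:2]/c[2];a=a*(1+p['k1']*(a@a))
    return (p['intrinsics']@np.r_[a,1])[:2]
def spots(p,names,n=2):
    for q in names:
        for d in bot.spot_point(q,p)[:n]: print(q,np.round(d['xyz'],4),round(d['conf'],2),np.round(proj(p,d['xyz'])))
def st():
    s=bot.observe();print({k:np.round(s[k],3).tolist() for k in('clock','position','tool_rot','force','moment','grip_width','finger_force','qpos')});return s
E
python3 - <<'E'
from h import *
st();print(bot.tip_reach)
for c in('top','side'):
    p=bot.grab_frame(c);save(p,c+'0');print(c)
    spots(p,['cartridge','cartridge_handle','shoe_rear','cradle_seat','rail_mouth','catch_hook','wheel_hub','small_tin','paint_tin','rosette'])
E
```

```text
{'clock': 0.0, 'position': [0.168, 0.602, 0.303], 'tool_rot': [-3.14, 0.0, 2.87], 'force': [0.285, -0.802, 0.418], 'moment': [-0.038, -0.008, -0.012], 'grip_width': 0.085, 'finger_force': 0.0, 'qpos': [-1.369, 0.522, -0.036, 1.6, 0.021, 1.021, -0.113]}
0.0726
top
cartridge [ 0.4447  0.3697 -0.0052] 0.93 [203. 282.]
cartridge [0.5343 0.5383 0.0037] 0.92 [143. 251.]
cartridge_handle [0.5198 0.5409 0.0725] 0.91 [134. 254.]
cartridge_handle [0.2957 0.4215 0.074 ] 0.77 [177. 337.]
shoe_rear [0.5131 0.5798 0.0098] 0.85 [127. 258.]
shoe_rear [0.4069 0.3946 0.0065] 0.78 [193. 295.]
cradle_seat [ 0.5746 -0.0473  0.0055] 0.77 [348. 235.]
rail_mouth [ 0.5414 -0.0836  0.0092] 0.91 [361. 246.]
catch_hook [ 0.542  -0.0095  0.0332] 0.66 [336. 245.]
wheel_hub [0.5533 0.1554 0.1703] 0.95 [275. 236.]
small_tin [0.4554 0.0671 0.0062] 0.59 [309. 277.]
paint_tin [ 0.5015 -0.3637 -0.0027] 0.84 [457. 259.]
rosette [ 3.286e-01 -2.245e-01 -1.000e-04] 0.7 [412. 320.]
rosette [0.4101 0.3959 0.0078] 0.62 [192. 294.]
side
cartridge [0.4443 0.3731 0.0015] 0.88 [267. 194.]
cartridge [ 0.2869  0.4137 -0.0008] 0.72 [218. 193.]
cartridge_handle [0.2985 0.4161 0.0718] 0.94 [219. 177.]
cartridge_handle [0.5154 0.5414 0.0733] 0.89 [279. 141.]
shoe_rear [0.3367 0.3976 0.0075] 0.82 [233. 193.]
shoe_rear [0.3584 0.5449 0.0052] 0.65 [235. 161.]
cradle_seat [ 0.5795 -0.0493  0.004 ] 0.68 [336. 294.]
rail_mouth [ 0.5425 -0.0851  0.0072] 0.92 [326. 306.]
rail_mouth [ 0.7082 -0.1752  0.0055] 0.48 [391. 323.]
catch_hook [ 0.5478 -0.0095  0.0252] 0.57 [322. 280.]
catch_hook [ 0.501  -0.3695  0.0013] 0.4 [333. 402.]
wheel_hub [0.5529 0.1535 0.1735] 0.79 [312. 204.]
small_tin [0.4541 0.0657 0.0107] 0.72 [286. 268.]
small_tin [0.3254 0.1868 0.0024] 0.45 [238. 244.]
paint_tin [ 0.5006 -0.3657  0.0009] 0.6 [332. 401.]
rosette [ 0.3286 -0.2265 -0.0011] 0.9 [258. 365.]
```

View pics/top0.png

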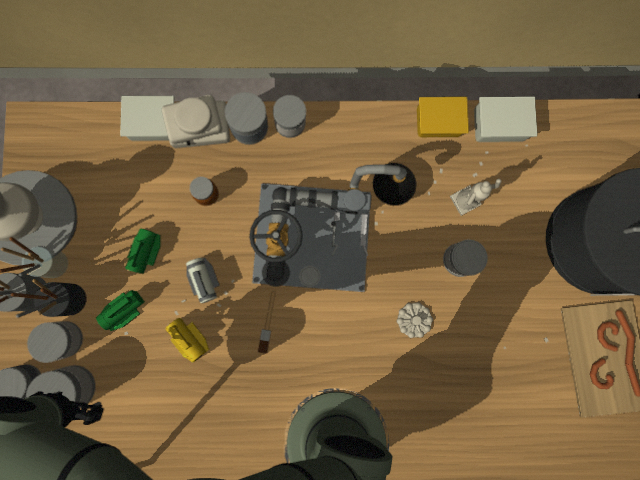

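View pics/side0.png

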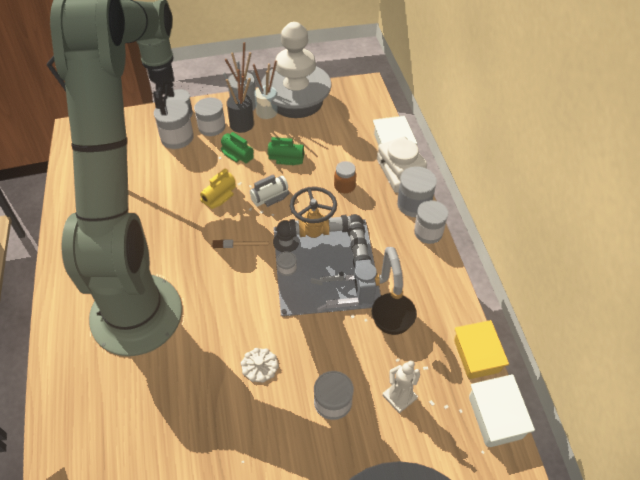

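The white cartridge lies at top (202,281) / side (269,189). The station plate is centred near top (315,237), with the wheel at (276,236) and the small tin at (275,270). Next I need the yaws, so I'll make orthophotos and fits.

```bash
cat >> h.py <<'E'
def back(p,uv,z):
    K=p['intrinsics'];a=np.array([(uv[0]-K[0,2])/K[0,0],(uv[1]-K[1,2])/K[1,1]]);b=a.copy()
    for _ in range(20): b=a/(1+p['k1']*(b@b))
    C=-p['R'].T@p['t'];d=p['R'].T@np.r_[b,1];return (C+d*(z-C[2])/d[2])
def ortho(p,x0,x1,y0,y1,z,res=0.0005):
    xs=np.arange(x1,x0,-res);ys=np.arange(y1,y0,-res)
    Y,X=np.meshgrid(ys,xs);P=np.stack([X,Y,0*X+z],-1)@p['R'].T+p['t'];a=P[...,:2]/P[...,2:]
    a=a*(1+p['k1']*(a**2).sum(-1,keepdims=True));K=p['intrinsics']
    m=lambda i:(a[...,i]*K[i,i]+K[i,2]).astype(np.float32)
    return cv2.remap(p['img'],m(0),m(1),cv2.INTER_CUBIC)
E
python3 - <<'E'
from h import *
ims=[]
for c in('top','side'):
    p=bot.grab_frame(c);print(c)
    for q in('cartridge','cartridge_handle','shoe_rear'):
        for d in bot.spot_point(q,p):
            if np.hypot(*(d['xyz'][:2]-np.array([.4445,.371])))<.08: print(q,np.round(d['xyz'],4),round(d['conf'],2))
    spots(p,['cradle_seat','rail_mouth','catch_hook','wheel_hub'],1)
    for d in bot.trace('cartridge',p):
        r=d['region'].astype(np.uint8);vu=np.argwhere(r)
        w=np.array([back(p,(u,v),.03)[:2] for v,u in vu]);m=w.mean(0)
        if np.hypot(*(m-[.4445,.371]))<.08:
            e,V=np.linalg.eigh(np.cov(w.T));a=V[:,1]*np.sign(V[0,1]);print('trace',m.round(4),np.sqrt(e).round(4),'yaw',np.arctan2(a[1],a[0]).round(3),d['conf'])
    # plate corners
    print('C',(-p['R'].T@p['t']).round(3))
    o=np.hstack([ortho(p,.36,.54,.28,.46,.056),ortho(p,.42,.62,-.15,.05,.018)[:360],ortho(p,.46,.64,.06,.24,.172)][:3])
    ims.append(o[:, :1200])
o=np.vstack(ims);o=cv2.resize(o,(800,int(o.shape[0]*800/o.shape[1])));save({'img':o},'ortho1')
E
```

```text
top
cartridge [ 0.4471  0.3728 -0.0051] 0.55
cartridge_handle [0.4331 0.3672 0.0751] 0.81
shoe_rear [0.407  0.3961 0.0049] 0.83
cradle_seat [ 0.5724 -0.0445  0.0055] 0.93 [347. 236.]
rail_mouth [ 0.5426 -0.0819  0.0079] 0.61 [360. 246.]
catch_hook [ 0.5409 -0.0112  0.033 ] 0.42 [336. 246.]
wheel_hub [0.5541 0.1565 0.1698] 0.61 [275. 235.]
trace [0.4526 0.3644] [0.0194 0.0321] yaw 0.332 0.79
C [0.388 0.101 1.455]Traceback (most recent call last):
  File "<stdin>", line 16, in <module>
    return _nx.concatenate(arrs, 1, dtype=dtype, casting=casting)
           ~~~~~~~~~~~~~~~^^^^^^^^^^^^^^^^^^^^^^^^^^^^^^^^^^^^^^^
ValueError: all the input array dimensions except for the concatenation axis must match exactly, but along dimension 0, the array at index 0 has size 361 and the array at index 1 has size 360
```

```bash
python3 - <<'E'
from h import *
ims=[]
for c in('top','side'):
    p=bot.grab_frame(c);print(c)
    np.savez('f_'+c,**{k:p[k] for k in('img','intrinsics','k1','R','t')})
    if c=='side':
        for d in bot.spot_point('cartridge_handle',p)+bot.spot_point('shoe_rear',p):
            if np.hypot(*(d['xyz'][:2]-np.array([.4445,.371])))<.08: print(np.round(d['xyz'],4),round(d['conf'],2))
        spots(p,['cradle_seat','rail_mouth','catch_hook','wheel_hub'],1)
        for d in bot.trace('cartridge',p):
            vu=np.argwhere(d['region']);w=np.array([back(p,(u,v),.03)[:2] for v,u in vu]);m=w.mean(0)
            if np.hypot(*(m-[.4445,.371]))<.08:
                e,V=np.linalg.eigh(np.cov(w.T));a=V[:,1]*np.sign(V[0,1]);print('trace',m.round(4),'yaw',np.arctan2(a[1],a[0]).round(3))
    f=lambda *a:cv2.resize(ortho(p,*a),(400,400))
    ims.append(np.hstack([f(.36,.54,.28,.46,.056),f(.40,.65,-.16,.09,.018),f(.46,.64,.065,.245,.172)]))
o=np.vstack(ims);o=cv2.resize(o,(800,533),interpolation=cv2.INTER_AREA);save({'img':o},'ortho1')
E
```

```text
top
side
[0.4386 0.3655 0.0729] 0.95
[0.4097 0.3977 0.0057] 0.61
cradle_seat [ 0.5786 -0.0493  0.0039] 0.95 [335. 294.]
rail_mouth [ 0.5447 -0.0879  0.0099] 0.62 [327. 306.]
catch_hook [ 0.5439 -0.0124  0.0257] 0.61 [321. 281.]
wheel_hub [0.5537 0.1512 0.1743] 0.69 [313. 204.]
trace [0.4513 0.3647] yaw 0.625
```

View pics/ortho1.png

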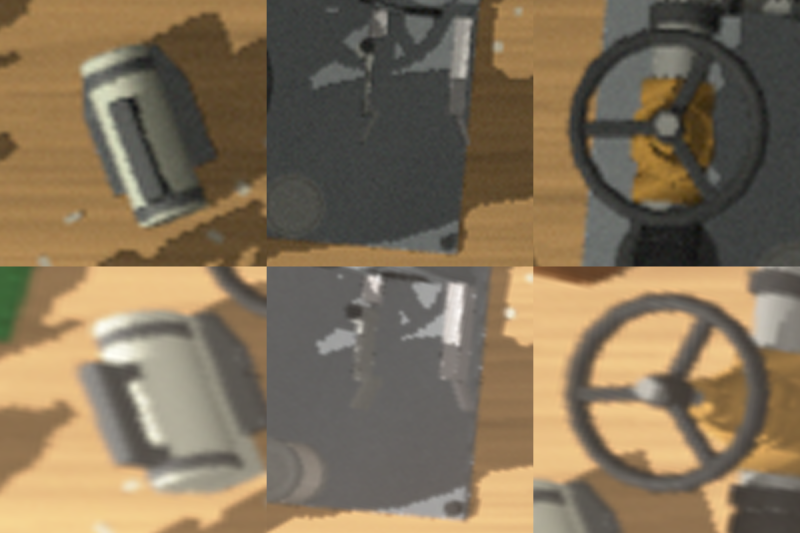

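Top ortho: the handle bar runs from (122,97) to (155,200), so the cartridge yaw is about 0.31, with the handle near (0.437, 0.3655). The small tin is at ortho (295,205), and the wheel spokes show clearly. Next I'll fit the station yaw from the plate edges and plan the approach.

```bash
cat >> h.py <<'E'
def plan(x,y,z,yaw=None):
    s=bot.observe();R=Ro.from_euler('xyz',s['tool_rot']).as_matrix()
    d=R.T@(np.array([x,y,z])-s['position'])*1000
    print('tool shift mm',d.round(1))
    if yaw is not None:
        h=(yaw+np.pi/2-np.arctan2(R[1,1],R[0,1])+np.pi/2)%np.pi-np.pi/2
        print('tool turn', (Ro.from_matrix(R.T@Ro.from_euler('z',h).as_matrix()@ R).as_rotvec()).round(3),'after-shift in new axes',((R.T@Ro.from_euler('z',-h).as_matrix())@(np.array([x,y,z])-s['position'])*1000).round(1))
E
python3 - <<'E'
from h import *
for c in('top','side'):
    p=np.load('f_'+c+'.npz');o=ortho(p,.36,.76,-.17,.25,.008);hsv=cv2.cvtColor(o,cv2.COLOR_RGB2HSV)
    m=(cv2.medianBlur(hsv[...,1],9)<75)
    # front edge: columns y in(-.11,.05): lowest gray row ; right edge: rows x in(.42,.52)
    res=.0005;F=[];S=[]
    for j in range(m.shape[1]):
        y=.25-j*res
        if -.08<y<.03:
            k=np.where(m[:300+500,j])[0];F.append((y,.76-k.max()*res))
    for i in range(m.shape[0]):
        x=.76-i*res
        if .43<x<.66:
            k=np.where(m[i])[0];S.append((x,.25-k.max()*res))
    for n,a in(('front',F),('right',S)):
        a=np.array(a)
        for _ in range(5):
            f=np.polyfit(a[:,0],a[:,1],1);r=abs(a[:,1]-np.polyval(f,a[:,0]));a=a[r<max(2.5*np.median(r),.0005)]
        print(c,n,f.round(4),len(a),r.mean().round(5))
plan(.437,.3655,.23,.31)
E
```

```text
top front [0.1004 0.4205] 199 0.00024
top right [-0.0911 -0.0513] 343 0.0002
side front [0.1001 0.4209] 185 0.0002
side right [-0.0934 -0.0536] 327 0.00017
tool shift mm [-322.8 -155.6   73.9]
tool turn [ 0.    -0.    -0.582] after-shift in new axes [-184.2 -307.4   73.9]
```

```bash
python3 -m jog '[[[-36,-17,0,0,0,0,1],[-36,-17,0,0,0,0,1],[-36,-17,0,0,0,0,1],[-36,-17,0,0,0,0,1],[-36,-17,0,0,0,0,1]]]' && python3 -m jog '[[[-36,-17,0,0,0,-0.14,1],[-36,-17,0,0,0,-0.14,1],[-36,-17,15,0,0,-0.14,1],[-30,-17,20,0,0,-0.14,1],[0,0,0,0,0,-0.02,1]]]'
python3 -c "
from h import *
st();plan(.437,.3655,.133,.31)"
```

```text
clock: 2.5
position: [0.3194, 0.4707, 0.304]
tool_rot: [3.141, 0.0, 2.87]
force: [-0.1, 1.1, 0.2]
grip_width: 0.0853
finger_force: 0.0
clock: 3.0
position: [0.454, 0.3914, 0.2664]
tool_rot: [-3.139, -0.002, -2.833]
force: [-1.2, -0.3, -0.4]
grip_width: 0.0852
finger_force: 0.0
{'clock': 3.0, 'position': [0.454, 0.391, 0.266], 'tool_rot': [-3.139, -0.002, -2.833], 'force': [-1.218, -0.266, -0.436], 'moment': [-0.03, 0.03, 0.019], 'grip_width': 0.085, 'finger_force': 0.0, 'qpos': [-0.738, 0.524, -0.105, 1.703, 0.068, 0.922, 1.009]}
tool shift mm [ 23.8 -19.1 133.5]
tool turn [ 0.    -0.    -0.002] after-shift in new axes [ 23.8 -19.1 133.5]
```

```bash
python3 -m jog '[[[24,-19,10,0,0,0,1],[0,0,40,0,0,0,1],[0,0,20,0,0,0,1],[0,0,0,0,0,0,1]]]'; python3 - <<'E'
from h import *
st();plan(.437,.3655,.133,.31)
a=[]
for c in('top','side'):
    p=bot.grab_frame(c);o=ortho(p,.35,.55,.26,.46,.08);a.append(cv2.resize(o,(400,400)))
save({'img':np.hstack(a)},'pre')
E
```

```text
clock: 3.4
position: [0.4321, 0.3692, 0.1969]
tool_rot: [-3.14, -0.003, -2.833]
force: [0.4, 0.2, -0.3]
grip_width: 0.0851
finger_force: 0.0
{'clock': 3.4, 'position': [0.432, 0.369, 0.197], 'tool_rot': [-3.14, -0.003, -2.833], 'force': [0.395, 0.233, -0.257], 'moment': [-0.004, 0.007, -0.014], 'grip_width': 0.085, 'finger_force': 0.0, 'qpos': [-0.737, 0.571, -0.104, 1.838, 0.083, 0.74, 0.993]}
tool shift mm [-3.8 -4.9 63.9]
tool turn [ 0.    -0.    -0.002] after-shift in new axes [-3.8 -4.9 63.9]
```

View pics/pre.png

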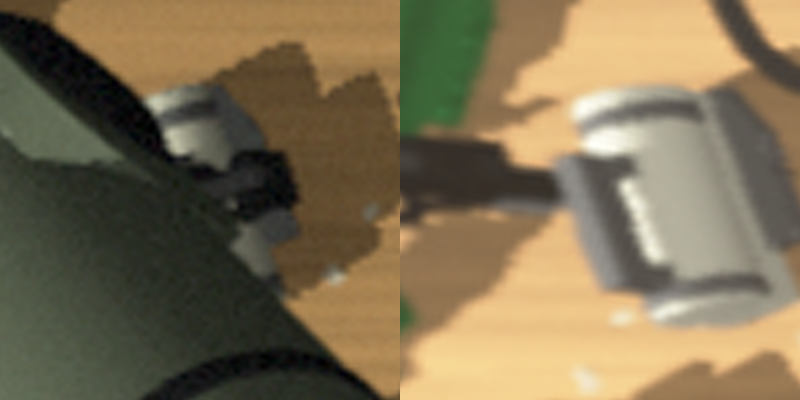

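The side panel shows the handle bar at (600,225), i.e. about (0.437, 0.36), and the fingers are straddling its line. So I'll go down and grip.

```bash
python3 -m jog '[[[-3,-7,20,0,0,0,1],[0,0,30,0,0,0,1],[0,0,14,0,0,0,1],[0,0,0,0,0,0,0.6],[0,0,0,0,0,0,0.4]]]' && python3 -m jog '[[[0,0,0,0,0,0,0.2],[0,0,0,0,0,0,0],[0,0,0,0,0,0,0],[0,0,0,0,0,0,0],[0,0,0,0,0,0,0]]]' 80;python3 -c "
from h import *
st()"
```

```text
clock: 4.0
position: [0.4384, 0.3645, 0.136]
tool_rot: [3.141, 0.001, -2.833]
force: [0.5, -0.1, 0.4]
grip_width: 0.0591
finger_force: 0.0
clock: 4.5
position: [0.4383, 0.3644, 0.1355]
tool_rot: [3.141, 0.001, -2.833]
force: [-1.0, 0.0, 8.6]
grip_width: 0.0143
finger_force: 81.7
{'clock': 4.5, 'position': [0.438, 0.364, 0.136], 'tool_rot': [3.141, 0.001, -2.833], 'force': [-0.958, 0.029, 8.553], 'moment': [-0.144, 0.255, -0.071], 'grip_width': 0.014, 'finger_force': 81.699, 'qpos': [-0.731, 0.666, -0.094, 1.867, 0.101, 0.613, 0.992]}
```

```bash
python3 -m jog '[[[0,0,-10,0,0,0,0],[0,0,-30,0,0,0,0],[0,0,-40,0,0,0,0],[0,0,-40,0,0,0,0],[0,0,-40,0,0,0,0]]]';python3 -c "
from h import *
st();plan(.4344,-.0334,.285,-.096);plan(.40,.15,.285)"
```

```text
clock: 5.0
position: [0.4378, 0.3635, 0.297]
tool_rot: [-3.141, -0.0, -2.833]
force: [0.4, 1.0, -3.2]
grip_width: 0.0143
finger_force: 80.1
{'clock': 5.0, 'position': [0.438, 0.364, 0.297], 'tool_rot': [-3.141, -0.0, -2.833], 'force': [0.403, 1.025, -3.195], 'moment': [-0.018, -0.04, 0.054], 'grip_width': 0.014, 'finger_force': 80.055, 'qpos': [-0.715, 0.442, -0.113, 1.754, 0.059, 0.949, 1.028]}
tool shift mm [ 123.6 -377.2   12.1]
tool turn [-0.     0.     0.404] after-shift in new axes [ -34.7 -395.4   12.1]
tool shift mm [ 100.8 -192.    12.1]
```

```bash
python3 -m jog '[[[12,-22,0,0,0,0,0],[18,-34,0,0,0,0,0],[18,-34,0,0,0,0,0],[18,-34,0,0,0,0,0],[18,-34,0,0,0,0,0]]]'; python3 -m jog '[[[16,-34,0,0,0,0,0],[4,-34,0,0,0,0,0],[4,-34,0,0,0,0,0],[4,-34,0,0,0,0,0],[4,-34,0,0,0,0,0]]]';python3 -m jog '[[[4,-34,0,0,0,0.1,0],[0,-10,0,0,0,0.1,0],[0,0,0,0,0,0.1,0],[0,0,0,0,0,0.1,0],[0,0,0,0,0,0,0]]]';python3 -c "
from h import *
st();plan(.4344,-.0334,.18,-.096)"
```

```text
clock: 5.5
position: [0.4053, 0.1863, 0.2953]
tool_rot: [-3.142, -0.0, -2.833]
force: [1.0, 0.1, -4.2]
grip_width: 0.0143
finger_force: 80.1
clock: 6.0
position: [0.4268, 0.0147, 0.2955]
tool_rot: [3.142, 0.0, -2.834]
force: [0.7, 0.1, -3.7]
grip_width: 0.0141
finger_force: 80.1
clock: 6.5
position: [0.4354, -0.0272, 0.2953]
tool_rot: [3.142, -0.0, 3.048]
force: [0.4, 0.1, -3.7]
grip_width: 0.0142
finger_force: 80.1
{'clock': 6.5, 'position': [0.435, -0.027, 0.295], 'tool_rot': [3.142, -0.0, 3.048], 'force': [0.35, 0.052, -3.683], 'moment': [0.021, 0.026, 0.031], 'grip_width': 0.014, 'finger_force': 80.119, 'qpos': [-0.173, 0.234, 0.118, 2.086, -0.037, 0.823, 1.444]}
tool shift mm [  0.4  -6.2 115.3]
tool turn [-0.    -0.     0.002] after-shift in new axes [  0.4  -6.2 115.3]
```

```bash
python3 -m jog '[[[0,-6,30,0,0,0,0],[0,0,40,0,0,0,0],[0,0,40,0,0,0,0],[0,0,28,0,0,0,0],[0,0,0,0,0,0,0]]]';python3 - <<'E'
from h import *
st();a=[]
for c in('top','side'):
    p=bot.grab_frame(c);spots(p,['cartridge','cartridge_handle','shoe_rear','cradle_seat','rail_mouth'],1)
    o=ortho(p,.38,.63,-.17,.08,.018);a.append(cv2.resize(o,(400,400)))
save({'img':np.hstack(a)},'mouth')
E
```

```text
clock: 7.0
position: [0.4336, -0.033, 0.1546]
tool_rot: [-3.141, -0.005, 3.053]
force: [-0.4, 0.6, -2.3]
grip_width: 0.0144
finger_force: 80.1
{'clock': 7.0, 'position': [0.434, -0.033, 0.155], 'tool_rot': [-3.141, -0.005, 3.053], 'force': [-0.446, 0.56, -2.286], 'moment': [-0.001, 0.079, 0.026], 'grip_width': 0.014, 'finger_force': 80.065, 'qpos': [-0.122, 0.491, 0.079, 2.204, -0.086, 0.454, 1.507]}
cartridge [0.2861 0.4092 0.0032] 0.98 [187. 339.]
cartridge_handle [0.295  0.4191 0.0716] 0.84 [178. 338.]
shoe_rear [0.3346 0.3945 0.0045] 0.93 [193. 321.]
cradle_seat [0.5557 0.1549 0.1724] 0.37 [275. 235.]
rail_mouth [ 0.5414 -0.0837  0.0093] 0.94 [361. 246.]
cartridge [ 0.531   0.5361 -0.    ] 0.75 [285. 157.]
cartridge_handle [0.5202 0.5374 0.0756] 0.86 [281. 141.]
shoe_rear [0.3346 0.3974 0.0056] 0.57 [233. 193.]
cradle_seat [ 0.5791 -0.0494  0.0029] 0.6 [335. 294.]
rail_mouth [ 0.5448 -0.0877  0.0078] 0.89 [327. 307.]
```

View pics/mouth.png

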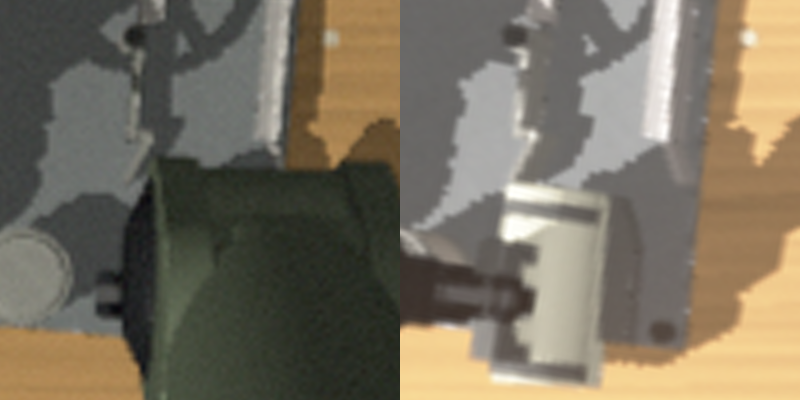

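The side panel shows the cartridge square to the rails: its axis runs along (570,190)–(550,380), and the right rail's lip ends at (655,140). That agrees with the plan, so I'll set it down.

```bash
python3 -m jog '[[[0,0,6,0,0,0,0],[0,0,3,0,0,0,0],[0,0,0,0,0,0,0]]]';python3 -m jog '[[[0,0,1,0,0,0,0],[0,0,1,0,0,0,0],[0,0,0,0,0,0,0]]]';python3 -c "
from h import *
st()"
```

```text
clock: 7.9
position: [0.4348, -0.0331, 0.1473]
tool_rot: [-3.141, -0.001, 3.05]
force: [-0.3, -0.3, -3.7]
grip_width: 0.0145
finger_force: 80.1
clock: 8.2
position: [0.4351, -0.0331, 0.1458]
tool_rot: [-3.142, -0.0, 3.05]
force: [0.0, -0.2, -3.9]
grip_width: 0.0143
finger_force: 80.1
{'clock': 8.2, 'position': [0.435, -0.033, 0.146], 'tool_rot': [-3.142, -0.0, 3.05], 'force': [0.005, -0.15, -3.936], 'moment': [-0.019, 0.092, -0.023], 'grip_width': 0.014, 'finger_force': 80.116, 'qpos': [-0.119, 0.51, 0.076, 2.208, -0.089, 0.427, 1.507]}
```

```bash
python3 -m jog '[[[0,0,1,0,0,0,0],[0,0,0,0,0,0,0],[0,0,1,0,0,0,0],[0,0,0,0,0,0,0]]]';python3 -m jog '[[[0,0,0.5,0,0,0,0],[0,0,0,0,0,0,0]]]';python3 -m jog '[[[0,0,0.5,0,0,0,0],[0,0,0,0,0,0,0]]]'
```

```text
clock: 8.6
position: [0.4351, -0.0331, 0.1438]
tool_rot: [-3.142, -0.0, 3.05]
force: [0.6, -0.2, -3.4]
grip_width: 0.0141
finger_force: 80.1
clock: 8.8
position: [0.4351, -0.033, 0.1436]
tool_rot: [3.141, 0.0, 3.05]
force: [-2.7, 1.3, 3.6]
grip_width: 0.0141
finger_force: 81.1
clock: 9.0
position: [0.4351, -0.0329, 0.1434]
tool_rot: [3.141, 0.0, 3.05]
force: [-5.4, 2.9, 19.6]
grip_width: 0.0145
finger_force: 83.4
```

```bash
python3 -m jog '[[[0,0,-0.7,0,0,0,0],[-8,0,0,0,0,0,0],[-10,0,0,0,0,0,0],[-10,0,0,0,0,0,0],[-10,0,0,0,0,0,0]]]';python3 -m jog '[[[-4,0,0,0,0,0,0],[-3,0,0,0,0,0,0],[-3,0,0,0,0,0,0],[0,0,0,0,0,0,0]]]';python3 -c "
from h import *
st();plan(.5638,-.0458,.1435,-.096)"
```

```text
clock: 9.5
position: [0.474, -0.0367, 0.1436]
tool_rot: [-3.142, -0.0, 3.05]
force: [-3.5, 0.6, 4.6]
grip_width: 0.0141
finger_force: 81.1
clock: 9.9
position: [0.483, -0.0378, 0.1435]
tool_rot: [-3.141, -0.0, 3.049]
force: [-2.7, -2.5, 1.7]
grip_width: 0.0144
finger_force: 80.9
{'clock': 9.9, 'position': [0.483, -0.038, 0.144], 'tool_rot': [-3.141, -0.0, 3.049], 'force': [-2.729, -2.471, 1.722], 'moment': [-0.544, 0.453, -0.044], 'grip_width': 0.014, 'finger_force': 80.884, 'qpos': [-0.104, 0.563, 0.078, 2.09, -0.088, 0.492, 1.519]}
tool shift mm [-81.2  -0.5  -0. ]
tool turn [-0.     0.     0.004] after-shift in new axes [-81.2  -0.2  -0. ]
```

```bash
for i in 1; do python3 -m jog '[[[-3,0,0,0,0,0,0],[-3,0,0,0,0,0,0],[-3,0,0,0,0,0,0],[-3,0,0,0,0,0,0],[-3,0,0,0,0,0,0]]]'; done;python3 -m jog '[[[-3,0,0,0,0,0,0],[-3,0,0,0,0,0,0],[-2,0,0,0,0,0,0],[0,0,0,0,0,0,0]]]'
```

```text
clock: 10.4
position: [0.4975, -0.0392, 0.1435]
tool_rot: [-3.141, -0.001, 3.049]
force: [-5.4, -2.0, 4.7]
grip_width: 0.0139
finger_force: 81.4
clock: 10.8
position: [0.506, -0.0399, 0.1435]
tool_rot: [-3.141, 0.0, 3.05]
force: [-1.3, -3.6, -0.6]
grip_width: 0.0145
finger_force: 80.6
```

```bash
python3 -m jog '[[[-3,0,0,0,0,0,0],[-3,0,0,0,0,0,0],[-3,0,0,0,0,0,0],[-3,0,0,0,0,0,0],[-3,0,0,0,0,0,0]]]';python3 -m jog '[[[-3,0,0,0,0,0,0],[-3,0,0,0,0,0,0],[-3,0,0,0,0,0,0],[-3,0,0,0,0,0,0],[0,0,0,0,0,0,0]]]'
```

```text
clock: 11.3
position: [0.521, -0.041, 0.1436]
tool_rot: [-3.142, -0.0, 3.05]
force: [-3.9, -2.9, 1.7]
grip_width: 0.0145
finger_force: 80.8
clock: 11.8
position: [0.5333, -0.0422, 0.1436]
tool_rot: [3.142, 0.001, 3.05]
force: [0.7, -2.0, -3.1]
grip_width: 0.0139
finger_force: 80.2
```

```bash
python3 -m jog '[[[-3,0,0,0,0,0,0],[-3,0,0,0,0,0,0],[-3,0,0,0,0,0,0],[-3,0,0,0,0,0,0],[-3,0,0,0,0,0,0]]]';python3 -m jog '[[[-3,0,0,0,0,0,0],[-3,0,0,0,0,0,0],[-2,0,0,0,0,0,0],[0,0,0,0,0,0,0]]]'
```

```text
clock: 12.3
position: [0.5479, -0.0435, 0.1436]
tool_rot: [-3.142, -0.0, 3.05]
force: [-3.2, -1.6, 0.8]
grip_width: 0.0146
finger_force: 80.7
clock: 12.7
position: [0.556, -0.0443, 0.1436]
tool_rot: [-3.142, 0.001, 3.05]
force: [-0.0, -2.2, -2.2]
grip_width: 0.0143
finger_force: 80.2
```

```bash
python3 -m jog '[[[-2,0,0,0,0,0,0],[-2,0,0,0,0,0,0],[0,0,0,0,0,0,0]]]';python3 -m jog '[[[-1,0,0,0,0,0,0],[-1,0,0,0,0,0,0],[0,0,0,0,0,0,0]]]';python3 -m jog '[[[-1,0,0,0,0,0,0],[0,0,0,0,0,0,0]]]'
```

```text
clock: 13.0
position: [0.5605, -0.0445, 0.1438]
tool_rot: [3.141, 0.002, 3.05]
force: [4.1, -1.8, -2.4]
grip_width: 0.0141
finger_force: 80.1
clock: 13.3
position: [0.5618, -0.0446, 0.1437]
tool_rot: [3.141, 0.0, 3.05]
force: [1.6, -0.4, -1.0]
grip_width: 0.0145
finger_force: 80.4
clock: 13.5
position: [0.5624, -0.0447, 0.1436]
tool_rot: [3.141, -0.001, 3.05]
force: [-2.2, 1.8, 3.0]
grip_width: 0.014
finger_force: 81.0
```

```bash
python3 -m jog '[[[-1,0,0,0,0,0,0],[0,0,0,0,0,0,0]]]';python3 -m jog '[[[-1,0,0,0,0,0,0],[0,0,0,0,0,0,0]]]'
```

```text
clock: 13.7
position: [0.5636, -0.0449, 0.1436]
tool_rot: [3.142, -0.0, 3.05]
force: [-2.9, 1.6, 3.6]
grip_width: 0.0147
finger_force: 80.8
clock: 13.9
position: [0.5642, -0.045, 0.1436]
tool_rot: [3.142, -0.001, 3.05]
force: [-5.7, 0.8, 5.8]
grip_width: 0.0145
finger_force: 81.5
```

```bash
python3 -m jog '[[[-1,0,0,0,0,0,0],[0,0,0,0,0,0,0]]]';python3 -m jog '[[[-1,0,0,0,0,0,0],[0,0,0,0,0,0,0]]]'
```

```text
clock: 14.1
position: [0.5644, -0.0449, 0.1436]
tool_rot: [3.142, -0.003, 3.05]
force: [-13.8, 3.1, 11.2]
grip_width: 0.0143
finger_force: 82.5
clock: 14.3
position: [0.5646, -0.0449, 0.1435]
tool_rot: [3.141, -0.005, 3.05]
force: [-19.0, 3.7, 18.9]
grip_width: 0.0145
finger_force: 83.4
```

```bash
python3 -m jog '[[[2,0,0,0,0,0,0],[1,0,0,0,0,0,0],[0,0,0,0,0,0,0]]]';python3 -m jog '[[[1,0,0,0,0,0,0],[1,0,0,0,0,0,0],[0,0,0,0,0,0,0]]]';python3 -m jog '[[[1,0,0,0,0,0,0],[0,0,0,0,0,0,0]]]'
```

```text
clock: 14.6
position: [0.5638, -0.045, 0.1436]
tool_rot: [-3.142, 0.001, 3.05]
force: [-0.5, -0.2, 0.8]
grip_width: 0.0143
finger_force: 80.7
clock: 14.9
position: [0.5617, -0.0448, 0.1436]
tool_rot: [-3.142, 0.0, 3.05]
force: [2.2, 0.4, -0.7]
grip_width: 0.0142
finger_force: 80.3
clock: 15.1
position: [0.5612, -0.0448, 0.1438]
tool_rot: [3.142, 0.002, 3.05]
force: [6.1, -0.8, -2.8]
grip_width: 0.0145
finger_force: 80.3
```

The catch holds: pulling back met resistance after 2.5–3 mm. I'll press it home again and release.

```bash
python3 -m jog '[[[-2,0,0,0,0,0,0],[-2,0,0,0,0,0,0],[-0.5,0,0,0,0,0,0],[0,0,0,0,0,0,0]]]';python3 -m jog '[[[0,0,0,0,0,0,0.2],[0,0,0,0,0,0,0.5],[0,0,0,0,0,0,0.5],[0,0,0,0,0,0,0.5]]]'; python3 -m jog '[[[0,0,-15,0,0,0,0.5],[0,0,-35,0,0,0,0.5],[0,0,-40,0,0,0,0.3],[0,0,-40,0,0,0,0],[0,0,-30,0,0,0,0]]]';python3 - <<'E'
from h import *
st();plan(.50,.05,.32,-.096)
E
```

```text
clock: 15.5
position: [0.5643, -0.045, 0.1436]
tool_rot: [-3.142, -0.002, 3.05]
force: [-5.9, 0.5, 7.1]
grip_width: 0.0141
finger_force: 81.8
clock: 15.9
position: [0.5651, -0.0451, 0.1436]
tool_rot: [-3.142, -0.0, 3.05]
force: [-0.7, -0.3, -0.2]
grip_width: 0.0426
finger_force: 0.0
clock: 16.4
position: [0.5651, -0.0452, 0.3073]
tool_rot: [3.141, 0.003, 3.05]
force: [0.3, 0.2, -1.1]
grip_width: 0.0005
finger_force: 0.0
{'clock': 16.4, 'position': [0.565, -0.045, 0.307], 'tool_rot': [3.141, 0.003, 3.05], 'force': [0.34, 0.22, -1.096], 'moment': [0.036, 0.022, -0.021], 'grip_width': 0.001, 'finger_force': 0.0, 'qpos': [-0.114, 0.427, 0.122, 1.76, -0.061, 0.956, 1.511]}
tool shift mm [ 73.6  88.8 -12.9]
tool turn [ 0.    -0.     0.004] after-shift in new axes [ 73.9  88.5 -12.9]
```

Clicked home and released. Next I'll move over the wheel window (hub (0.5537, 0.1537), spokes at about 92°, −28° and −148°) and lower the shut fingers at −88°, r 35 mm.

```bash
python3 -m jog '[[[0,30,0,0,0,0,0],[0,45,0,0,0,0,0],[0,45,0,0,0,0,0],[10,35,0,0,0,0,0],[14,8,0,0,0,0,0]]]'; python3 -m jog '[[[0,0,0,0,0,0,0]]]';python3 - <<'E'
from h import *
st();plan(.5549,.1187,.223,-.096)
p=bot.grab_frame('top');q=bot.grab_frame('side')
f=lambda a,z,b:cv2.resize(ortho(a,*b,z),(400,400))
save({'img':np.hstack([f(p,.03,(.46,.66,-.15,.05)),f(q,.172,(.46,.64,.065,.245))])},'wheel1')
spots(p,['cartridge','shoe_rear','catch_hook','cartridge_handle'],3)
E
```

```text
clock: 16.9
position: [0.5556, 0.1237, 0.3043]
tool_rot: [3.14, 0.0, 3.054]
force: [-0.1, -0.3, -0.1]
grip_width: -0.0
finger_force: 0.0
clock: 17.0
position: [0.5547, 0.121, 0.3045]
tool_rot: [3.141, -0.0, 3.053]
force: [-0.3, -0.8, 0.4]
grip_width: 0.0003
finger_force: 0.0
{'clock': 17.0, 'position': [0.555, 0.121, 0.304], 'tool_rot': [3.141, -0.0, 3.053], 'force': [-0.327, -0.779, 0.407], 'moment': [-0.032, -0.05, 0.033], 'grip_width': 0.0, 'finger_force': 0.0, 'qpos': [-0.382, 0.431, 0.086, 1.758, -0.044, 0.955, 1.204]}
tool shift mm [-0.4 -2.3 81.5]
tool turn [-0.    -0.     0.007] after-shift in new axes [-0.5 -2.3 81.5]
cartridge [ 0.3688  0.5952 -0.0037] 0.86 [122. 310.]
cartridge [ 0.5351  0.5374 -0.0017] 0.82 [144. 251.]
cartridge [ 0.5731 -0.0467  0.0067] 0.75 [348. 235.]
shoe_rear [ 0.5505 -0.0035  0.0142] 0.88 [333. 243.]
shoe_rear [0.3335 0.3969 0.0025] 0.77 [192. 322.]
shoe_rear [0.3546 0.5413 0.0047] 0.74 [140. 315.]
catch_hook [ 0.5423 -0.0106  0.0301] 0.42 [336. 245.]
cartridge_handle [0.5184 0.5404 0.0739] 0.81 [134. 254.]
cartridge_handle [ 0.5635 -0.0419  0.083 ] 0.77 [349. 235.]
cartridge_handle [0.2903 0.4157 0.0702] 0.7 [179. 339.]
```

View pics/wheel1.png

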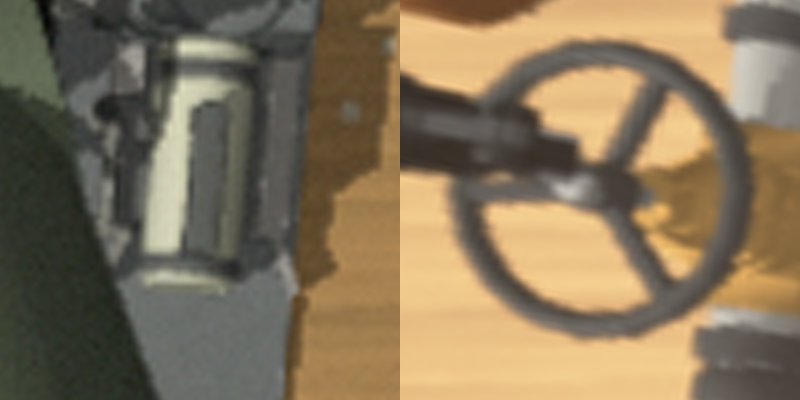

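The left panel shows the cartridge home against the head, with the catch arm at its left rear (125,170). The right panel shows the wheel spokes unchanged. Now I'll lower the fingers into the window.

```bash
python3 -m jog '[[[0,-2,20,0,0,0,0],[0,0,20,0,0,0,0],[0,0,20,0,0,0,0],[0,0,20,0,0,0,0],[0,0,2,0,0,0,0]]]';python3 -m jog '[[[0,0,0,0,0,0,0]]]'; python3 - <<'E'
from h import *
st()
for k in range(30):
    f=np.radians(-77+12*k);print(k,(7.32*np.array([np.sin(f),np.cos(f)])).round(1),end='; ')
open('chk','w').write('''import sys
from h import *
s=bot.observe();x,y=s['position'][:2]-np.array([.5537,.1537]);r=np.hypot(x,y)
t=(-y*s['force'][0]+x*s['force'][1])/r
print('t=%.1f r=%.1f th=%.0f Ft=%.1f Fr=%.1f'%(s['clock'],r*1e3,np.degrees(np.arctan2(y,x)),t,(x*s['force'][0]+y*s['force'][1])/r))
sys.exit(abs(t)>float(sys.argv[1]))
''')
E
```

```text
clock: 17.8
position: [0.5553, 0.1166, 0.2197]
tool_rot: [-3.14, -0.003, 3.049]
force: [-0.5, -0.5, 0.2]
grip_width: 0.0001
finger_force: 0.0
clock: 17.9
position: [0.5561, 0.1169, 0.2217]
tool_rot: [-3.141, -0.0, 3.049]
force: [-0.2, 0.4, -0.1]
grip_width: -0.0003
finger_force: 0.0
{'clock': 17.9, 'position': [0.556, 0.117, 0.222], 'tool_rot': [-3.141, -0.0, 3.049], 'force': [-0.187, 0.366, -0.09], 'moment': [0.003, -0.026, -0.004], 'grip_width': -0.0, 'finger_force': 0.0, 'qpos': [-0.365, 0.536, 0.074, 1.831, -0.054, 0.777, 1.215]}
0 [-7.1  1.6]; 1 [-6.6  3.1]; 2 [-5.8  4.4]; 3 [-4.8  5.5]; 4 [-3.5  6.4]; 5 [-2.1  7. ]; 6 [-0.6  7.3]; 7 [0.9 7.3]; 8 [2.4 6.9]; 9 [3.8 6.3]; 10 [5.  5.4]; 11 [6.  4.2]; 12 [6.7 2.9]; 13 [7.2 1.4]; 14 [ 7.3 -0.1]; 15 [ 7.1 -1.6]; 16 [ 6.6 -3.1]; 17 [ 5.8 -4.4]; 18 [ 4.8 -5.5]; 19 [ 3.5 -6.4]; 20 [ 2.1 -7. ]; 21 [ 0.6 -7.3]; 22 [-0.9 -7.3]; 23 [-2.4 -6.9]; 24 [-3.8 -6.3]; 25 [-5.  -5.4]; 26 [-6.  -4.2]; 27 [-6.7 -2.9]; 28 [-7.2 -1.4]; 29 [-7.3  0.1];
```

```bash
python3 -m jog '[[[0.8,1.7,0,0,0,0,0],[-7.1,1.6,0,0,0,0,0],[-6.6,3.1,0,0,0,0,0],[-5.8,4.4,0,0,0,0,0],[-4.8,5.5,0,0,0,0,0]]]' >/dev/null && python3 chk 20 && python3 -m jog '[[[-3.5,6.4,0,0,0,0,0],[-2.1,7,0,0,0,0,0],[-0.6,7.3,0,0,0,0,0]]]' >/dev/null; python3 chk 20 && python3 -m jog '[[[0.9,7.3,0,0,0,0,0],[2.4,6.9,0,0,0,0,0],[3.8,6.3,0,0,0,0,0]]]' >/dev/null; python3 chk 20
```

```text
t=18.4 r=35.4 th=-40 Ft=-6.4 Fr=-0.4
t=18.4 r=35.4 th=-40 Ft=-6.4 Fr=-0.4
t=18.4 r=35.4 th=-40 Ft=-6.4 Fr=-0.4False
False
False
```

```bash
sed -i 's/sys.exit(abs(t)>float(sys.argv\[1\]))/sys.exit(int(abs(t)>float(sys.argv[1])))/' chk
python3 -m jog '[[[-3.5,6.4,0,0,0,0,0],[-2.1,7,0,0,0,0,0],[-0.6,7.3,0,0,0,0,0]]]' >/dev/null; python3 chk 20 && python3 -m jog '[[[0.9,7.3,0,0,0,0,0],[2.4,6.9,0,0,0,0,0],[3.8,6.3,0,0,0,0,0]]]' >/dev/null; python3 chk 20
```

```text
t=18.7 r=35.6 th=-5 Ft=-7.6 Fr=-1.8
t=19.0 r=35.8 th=31 Ft=-6.2 Fr=-1.4
```

```bash
python3 -m jog '[[[5,5.4,0,0,0,0,0],[6,4.2,0,0,0,0,0],[6.7,2.9,0,0,0,0,0],[7.2,1.4,0,0,0,0,0],[7.3,-0.1,0,0,0,0,0]]]' >/dev/null; python3 chk 20 && python3 -m jog '[[[7.1,-1.6,0,0,0,0,0],[6.6,-3.1,0,0,0,0,0],[5.8,-4.4,0,0,0,0,0],[4.8,-5.5,0,0,0,0,0],[3.5,-6.4,0,0,0,0,0]]]' >/dev/null && python3 chk 20 && python3 -m jog '[[[2.1,-7,0,0,0,0,0],[0.6,-7.3,0,0,0,0,0],[-0.9,-7.3,0,0,0,0,0],[-2.4,-6.9,0,0,0,0,0],[-3.8,-6.3,0,0,0,0,0]]]' >/dev/null && python3 chk 20 && python3 -m jog '[[[-5,-5.4,0,0,0,0,0],[-6,-4.2,0,0,0,0,0],[-6.7,-2.9,0,0,0,0,0],[-7.2,-1.4,0,0,0,0,0],[-7.3,0.1,0,0,0,0,0]]]' >/dev/null && python3 chk 20
```

```text
t=19.5 r=35.6 th=88 Ft=-12.4 Fr=-1.9
t=20.0 r=34.6 th=147 Ft=-10.5 Fr=0.1
t=20.5 r=33.4 th=-150 Ft=-7.6 Fr=-0.4
t=21.0 r=34.1 th=-88 Ft=-9.4 Fr=-0.3
```

Good tracking, so on to the second revolution, with checks.

```bash
python3 -m jog '[[[-7.1,1.6,0,0,0,0,0],[-6.6,3.1,0,0,0,0,0],[-5.8,4.4,0,0,0,0,0],[-4.8,5.5,0,0,0,0,0]]]' >/dev/null; python3 chk 20 && python3 -m jog '[[[-3.5,6.4,0,0,0,0,0],[-2.1,7,0,0,0,0,0],[-0.6,7.3,0,0,0,0,0]]]' >/dev/null && python3 chk 20 && python3 -m jog '[[[0.9,7.3,0,0,0,0,0],[2.4,6.9,0,0,0,0,0],[3.8,6.3,0,0,0,0,0]]]' >/dev/null && python3 chk 20 && python3 -m jog '[[[5,5.4,0,0,0,0,0],[6,4.2,0,0,0,0,0],[6.7,2.9,0,0,0,0,0],[7.2,1.4,0,0,0,0,0]]]' >/dev/null && python3 chk 20
```

```text
t=21.4 r=35.3 th=-40 Ft=-6.3 Fr=-0.6
t=21.7 r=35.6 th=-5 Ft=-6.1 Fr=-1.7
t=22.0 r=35.8 th=31 Ft=-6.3 Fr=-1.7
t=22.4 r=35.7 th=77 Ft=-8.2 Fr=-2.0
```

```bash
python3 -m jog '[[[7.3,-0.1,0,0,0,0,0],[7.1,-1.6,0,0,0,0,0]]]' >/dev/null; python3 chk 18 && python3 -m jog '[[[6.6,-3.1,0,0,0,0,0],[5.8,-4.4,0,0,0,0,0]]]' >/dev/null && python3 chk 18 && python3 -m jog '[[[4.8,-5.5,0,0,0,0,0]]]' >/dev/null && python3 chk 18 && python3 -m jog '[[[3.5,-6.4,0,0,0,0,0]]]' >/dev/null && python3 chk 18 && python3 -m jog '[[[1,-3.5,0,0,0,0,0]]]' >/dev/null && python3 chk 18 && python3 -m jog '[[[1,-3.5,0,0,0,0,0]]]' >/dev/null && python3 chk 18
```

```text
t=22.6 r=35.6 th=100 Ft=-10.8 Fr=-0.8
t=22.8 r=35.3 th=123 Ft=-7.8 Fr=-0.9
t=22.9 r=35.0 th=135 Ft=-7.9 Fr=0.1
t=23.0 r=34.6 th=147 Ft=-11.6 Fr=0.0
t=23.1 r=34.2 th=154 Ft=-8.1 Fr=0.5
t=23.2 r=34.2 th=160 Ft=-6.1 Fr=0.2
```

```bash
python3 chk 16 && python3 -m jog '[[[0.3,-3.6,0,0,0,0,0]]]' >/dev/null; python3 chk 16 && python3 -m jog '[[[0.3,-3.7,0,0,0,0,0]]]' >/dev/null && python3 chk 16 && python3 -m jog '[[[-0.4,-3.6,0,0,0,0,0]]]' >/dev/null && python3 chk 16 && python3 -m jog '[[[-0.5,-3.7,0,0,0,0,0]]]' >/dev/null && python3 chk 16 && python3 -m jog '[[[-1.2,-3.4,0,0,0,0,0]]]' >/dev/null && python3 chk 16 && python3 -m jog '[[[-1.2,-3.5,0,0,0,0,0]]]' >/dev/null && python3 chk 16 && python3 -m jog '[[[-1.9,-3.1,0,0,0,0,0]]]' >/dev/null && python3 chk 16 && python3 -m jog '[[[-1.9,-3.2,0,0,0,0,0]]]' >/dev/null && python3 chk 16 && python3 -m jog '[[[-2.5,-2.7,0,0,0,0,0]]]' >/dev/null && python3 chk 16 && python3 -m jog '[[[-2.5,-2.7,0,0,0,0,0]]]' >/dev/null && python3 chk 16
```

```text
t=23.2 r=34.2 th=160 Ft=-6.1 Fr=0.2
t=23.3 r=33.8 th=166 Ft=-7.6 Fr=-0.1
t=23.4 r=33.8 th=172 Ft=-5.6 Fr=-0.2
t=23.5 r=33.6 th=178 Ft=-6.1 Fr=-0.4
t=23.6 r=33.6 th=-175 Ft=-5.8 Fr=-0.6
t=23.7 r=33.3 th=-169 Ft=-4.7 Fr=0.1
t=23.8 r=33.3 th=-162 Ft=-4.6 Fr=-0.3
t=23.9 r=33.2 th=-156 Ft=-6.3 Fr=-0.3
t=24.0 r=33.3 th=-150 Ft=-4.8 Fr=0.0
t=24.1 r=33.2 th=-143 Ft=-5.4 Fr=-0.8
t=24.2 r=33.4 th=-137 Ft=-5.1 Fr=-0.2
```

Next are entries k=26…33 in half steps.

```bash
python3 -m jog '[[[-3,-2.1,0,0,0,0,0]]]' >/dev/null; python3 chk 14 && python3 -m jog '[[[-3,-2.1,0,0,0,0,0]]]' >/dev/null && python3 chk 14 && python3 -m jog '[[[-3.3,-1.4,0,0,0,0,0]]]' >/dev/null && python3 chk 14 && python3 -m jog '[[[-3.4,-1.5,0,0,0,0,0]]]' >/dev/null && python3 chk 14 && python3 -m jog '[[[-3.6,-0.7,0,0,0,0,0]]]' >/dev/null && python3 chk 14 && python3 -m jog '[[[-3.6,-0.7,0,0,0,0,0]]]' >/dev/null && python3 chk 14 && python3 -m jog '[[[-3.6,0,0,0,0,0,0]]]' >/dev/null && python3 chk 14 && python3 -m jog '[[[-3.7,0.1,0,0,0,0,0]]]' >/dev/null && python3 chk 14 && python3 -m jog '[[[-3.5,0.8,0,0,0,0,0]]]' >/dev/null && python3 chk 14 && python3 -m jog '[[[-3.6,0.8,0,0,0,0,0]]]' >/dev/null && python3 chk 14 && python3 -m jog '[[[-3.3,1.5,0,0,0,0,0]]]' >/dev/null && python3 chk 14 && python3 -m jog '[[[-3.3,1.6,0,0,0,0,0]]]' >/dev/null && python3 chk 14 && python3 -m jog '[[[-2.9,2.2,0,0,0,0,0]]]' >/dev/null && python3 chk 14 && python3 -m jog '[[[-2.9,2.2,0,0,0,0,0]]]' >/dev/null && python3 chk 14 && python3 -m jog '[[[-2.4,2.7,0,0,0,0,0]]]' >/dev/null && python3 chk 14 && python3 -m jog '[[[-2.4,2.8,0,0,0,0,0]]]' >/dev/null && python3 chk 14
```

```text
t=24.3 r=33.3 th=-131 Ft=-5.4 Fr=-0.6
t=24.4 r=33.5 th=-124 Ft=-7.0 Fr=-0.4
t=24.5 r=33.4 th=-118 Ft=-5.6 Fr=-0.9
t=24.6 r=33.7 th=-112 Ft=-6.6 Fr=-0.8
t=24.7 r=33.6 th=-106 Ft=-5.4 Fr=-0.4
t=24.8 r=33.9 th=-100 Ft=-6.2 Fr=-0.4
t=24.9 r=34.0 th=-94 Ft=-6.7 Fr=-1.4
t=25.0 r=34.2 th=-88 Ft=-6.3 Fr=-0.4
t=25.1 r=34.2 th=-82 Ft=-6.7 Fr=-0.8
t=25.2 r=34.6 th=-76 Ft=-4.6 Fr=-1.7
t=25.3 r=34.6 th=-70 Ft=-6.6 Fr=-1.5
t=25.4 r=34.8 th=-63 Ft=-5.7 Fr=-1.1
t=25.5 r=34.8 th=-57 Ft=-5.0 Fr=-0.2
t=25.6 r=35.1 th=-51 Ft=-5.5 Fr=-0.8
t=25.7 r=35.2 th=-46 Ft=-5.7 Fr=-0.8
t=25.8 r=35.4 th=-39 Ft=-5.5 Fr=-0.6
```

Now 2.06 turns. Continuing with k=4…13.

```bash
python3 -m jog '[[[-1.7,3.2,0,0,0,0,0]]]' >/dev/null; python3 chk 14 && python3 -m jog '[[[-1.8,3.2,0,0,0,0,0]]]' >/dev/null && python3 chk 14 && python3 -m jog '[[[-1,3.5,0,0,0,0,0]]]' >/dev/null && python3 chk 14 && python3 -m jog '[[[-1.1,3.5,0,0,0,0,0]]]' >/dev/null && python3 chk 14 && python3 -m jog '[[[-0.3,3.6,0,0,0,0,0]]]' >/dev/null && python3 chk 14 && python3 -m jog '[[[-0.3,3.7,0,0,0,0,0]]]' >/dev/null && python3 chk 14 && python3 -m jog '[[[0.4,3.6,0,0,0,0,0]]]' >/dev/null && python3 chk 14 && python3 -m jog '[[[0.5,3.7,0,0,0,0,0]]]' >/dev/null && python3 chk 14 && python3 -m jog '[[[1.2,3.4,0,0,0,0,0]]]' >/dev/null && python3 chk 14 && python3 -m jog '[[[1.2,3.5,0,0,0,0,0]]]' >/dev/null && python3 chk 14 && python3 -m jog '[[[1.9,3.1,0,0,0,0,0]]]' >/dev/null && python3 chk 14 && python3 -m jog '[[[1.9,3.2,0,0,0,0,0]]]' >/dev/null && python3 chk 14 && python3 -m jog '[[[2.5,2.7,0,0,0,0,0]]]' >/dev/null && python3 chk 14 && python3 -m jog '[[[2.5,2.7,0,0,0,0,0]]]' >/dev/null && python3 chk 14 && python3 -m jog '[[[3,2.1,0,0,0,0,0]]]' >/dev/null && python3 chk 14 && python3 -m jog '[[[3,2.1,0,0,0,0,0]]]' >/dev/null && python3 chk 14 && python3 -m jog '[[[3.3,1.4,0,0,0,0,0]]]' >/dev/null && python3 chk 14 && python3 -m jog '[[[3.4,1.5,0,0,0,0,0]]]' >/dev/null && python3 chk 14 && python3 -m jog '[[[3.6,0.7,0,0,0,0,0]]]' >/dev/null && python3 chk 14 && python3 -m jog '[[[3.6,0.7,0,0,0,0,0]]]' >/dev/null && python3 chk 14
```

```text
t=25.9 r=35.2 th=-33 Ft=-4.4 Fr=-1.4
t=26.0 r=35.4 th=-28 Ft=-6.1 Fr=-1.9
t=26.1 r=35.2 th=-22 Ft=-7.0 Fr=-1.1
t=26.2 r=35.5 th=-16 Ft=-5.1 Fr=-2.0
t=26.3 r=35.5 th=-10 Ft=-5.2 Fr=-1.0
t=26.4 r=35.7 th=-4 Ft=-5.2 Fr=-0.7
t=26.5 r=35.7 th=2 Ft=-4.9 Fr=-1.5
t=26.6 r=35.8 th=8 Ft=-5.9 Fr=-1.0
t=26.7 r=35.7 th=13 Ft=-4.9 Fr=-1.4
t=26.8 r=35.9 th=19 Ft=-3.8 Fr=-1.1
t=26.9 r=35.7 th=26 Ft=-4.1 Fr=-0.6
t=27.0 r=35.8 th=32 Ft=-5.0 Fr=-1.3
t=27.1 r=35.6 th=38 Ft=-6.4 Fr=-0.9
t=27.2 r=35.8 th=44 Ft=-5.6 Fr=-1.7
t=27.3 r=35.8 th=50 Ft=-5.2 Fr=-1.9
t=27.4 r=36.0 th=55 Ft=-5.1 Fr=-1.4
t=27.5 r=35.9 th=61 Ft=-7.4 Fr=-1.9
t=27.6 r=36.0 th=67 Ft=-6.9 Fr=-2.1
t=27.7 r=36.0 th=72 Ft=-7.1 Fr=-0.1
t=27.8 r=36.1 th=78 Ft=-6.8 Fr=-0.9
```

```bash
python3 -m jog '[[[3.6,0,0,0,0,0,0]]]' >/dev/null; python3 chk 14 && python3 -m jog '[[[3.7,-0.1,0,0,0,0,0]]]' >/dev/null && python3 chk 14 && python3 -m jog '[[[3.5,-0.8,0,0,0,0,0]]]' >/dev/null && python3 chk 14 && python3 -m jog '[[[3.6,-0.8,0,0,0,0,0]]]' >/dev/null && python3 chk 14 && python3 -m jog '[[[3.3,-1.5,0,0,0,0,0]]]' >/dev/null && python3 chk 14 && python3 -m jog '[[[3.3,-1.6,0,0,0,0,0]]]' >/dev/null && python3 chk 14 && python3 -m jog '[[[2.9,-2.2,0,0,0,0,0]]]' >/dev/null && python3 chk 14 && python3 -m jog '[[[2.9,-2.2,0,0,0,0,0]]]' >/dev/null && python3 chk 14 && python3 -m jog '[[[2.4,-2.7,0,0,0,0,0]]]' >/dev/null && python3 chk 14 && python3 -m jog '[[[2.4,-2.8,0,0,0,0,0]]]' >/dev/null && python3 chk 14 && python3 -m jog '[[[1.7,-3.2,0,0,0,0,0]]]' >/dev/null && python3 chk 14 && python3 -m jog '[[[1.8,-3.2,0,0,0,0,0]]]' >/dev/null && python3 chk 14 && python3 -m jog '[[[1,-3.5,0,0,0,0,0]]]' >/dev/null && python3 chk 14 && python3 -m jog '[[[1.1,-3.5,0,0,0,0,0]]]' >/dev/null && python3 chk 14 && python3 -m jog '[[[0.3,-3.6,0,0,0,0,0]]]' >/dev/null && python3 chk 14 && python3 -m jog '[[[0.3,-3.7,0,0,0,0,0]]]' >/dev/null && python3 chk 14 && python3 -m jog '[[[-0.4,-3.6,0,0,0,0,0]]]' >/dev/null && python3 chk 14 && python3 -m jog '[[[-0.5,-3.7,0,0,0,0,0]]]' >/dev/null && python3 chk 14
```

```text
t=27.9 r=36.1 th=84 Ft=-7.5 Fr=-0.8
t=28.0 r=36.1 th=87 Ft=-34.8 Fr=-1.6
```

That sharp rise at θ≈87° is the stop. I'll ease off at once and measure the spoke angles there.

```bash
python3 -m jog '[[[-3.7,0.1,0,0,0,0,0],[-3.6,0,0,0,0,0,0],[-7.2,-1.4,0,0,0,0,0],[0,0,0,0,0,0,0]]]'>/dev/null; python3 chk 14; python3 - <<'E'
from h import *
a=[]
for c in('top','side'):
    p=bot.grab_frame(c);a.append(cv2.resize(ortho(p,.46,.64,.065,.245,.172),(400,400)))
save({'img':np.hstack(a)},'wheel2')
E
```

```text
t=28.4 r=35.7 th=66 Ft=0.5 Fr=-0.2
```

View pics/wheel2.png

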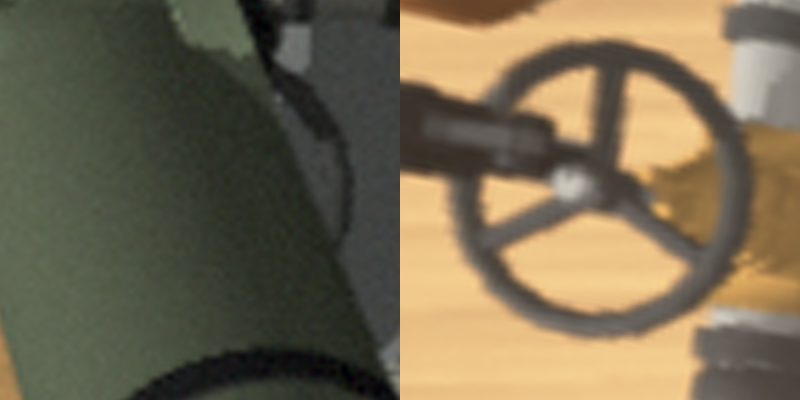

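Right panel: the wheel centre is at (600,188) and the spokes are at about −5°, 116° and −125° at the stop. A quarter turn clockwise means a spoke at −95°, which puts the finger at about −66°.

```bash
python3 -m jog '[[[-6.7,-2.9,0,0,0,0,0],[-6,-4.2,0,0,0,0,0],[-5,-5.4,0,0,0,0,0],[-3.8,-6.3,0,0,0,0,0]]]'>/dev/null; python3 chk 18 && python3 -m jog '[[[-2.4,-6.9,0,0,0,0,0],[-0.9,-7.3,0,0,0,0,0],[0.6,-7.3,0,0,0,0,0]]]'>/dev/null && python3 chk 18 && python3 -m jog '[[[2.1,-7,0,0,0,0,0],[3.5,-6.4,0,0,0,0,0],[4.8,-5.5,0,0,0,0,0],[0,0,0,0,0,0,0]]]'>/dev/null && python3 chk 18; cat > wh.py <<'E'
from h import *
from scipy.optimize import minimize_scalar
p=bot.grab_frame('side');o=cv2.cvtColor(ortho(p,.46,.65,.06,.25,.172),cv2.COLOR_RGB2GRAY).astype(float)
# dark-ring centre by hough-like search, then three-fold spoke score
def samp(x,y): return o[np.clip(((.65-x)/.0005).astype(int),0,379),np.clip(((.25-y)/.0005).astype(int),0,379)]
t=np.radians(np.arange(0,360,2));best=min((samp(cx+.062*np.cos(t),cy+.062*np.sin(t)).mean(),cx,cy) for cx in np.arange(.545,.562,.0005) for cy in np.arange(.145,.162,.0005))
_,cx,cy=best;rr=np.arange(.022,.052,.001)
sc=[]
for a in np.arange(-120,0,1.):
    v=[np.mean([samp(cx+rr*np.cos(b)-w*np.sin(b),cy+rr*np.sin(b)+w*np.cos(b)) for w in(-.003,0,.003)]) for b in np.radians(a+np.array([0,120,240]))]
    sc.append((np.mean(v),a))
sc.sort();print('centre',cx.round(4),cy.round(4),'spoke',[(a,round(s)) for s,a in sc[:6]])
E
python3 wh.py
```

```text
t=28.9 r=35.7 th=21 Ft=9.4 Fr=-0.4
t=29.2 r=35.6 th=-15 Ft=5.9 Fr=0.1
t=29.6 r=35.8 th=-52 Ft=0.0 Fr=0.8
centre 0.555 0.1515 spoke [(np.float64(-82.0), 79), (np.float64(-83.0), 79), (np.float64(-81.0), 79), (np.float64(-84.0), 80), (np.float64(-80.0), 80), (np.float64(-85.0), 81)]
```

```bash
python3 - <<'E'
import cv2,re
s=open('wh.py').read()
s=re.sub(r"^p=bot.*$","im=cv2.resize(cv2.cvtColor(cv2.imread('pics/wheel2.png'),cv2.COLOR_BGR2GRAY)[:,400:],(360,360)).astype(float);o=np.full((380,380),150.);o[20:,10:370]=im",s,flags=re.M)
exec(s)
E
```

```text
centre 0.5545 0.1515 spoke [(np.float64(-5.0), 92), (np.float64(-4.0), 92), (np.float64(-3.0), 93), (np.float64(-6.0), 93), (np.float64(-2.0), 95), (np.float64(-7.0), 96)]
```

```bash
python3 -m jog '[[[3,-2.3,0,0,0,0,0],[3,-2.3,0,0,0,0,0],[0,0,0,0,0,0,0]]]'>/dev/null; python3 chk 18; python3 wh.py
```

```text
t=29.9 r=35.0 th=-64 Ft=1.9 Fr=-0.8
centre 0.556 0.152 spoke [(np.float64(-89.0), 79), (np.float64(-88.0), 80), (np.float64(-90.0), 80), (np.float64(-91.0), 80), (np.float64(-87.0), 80), (np.float64(-92.0), 81)]
```

```bash
python3 -m jog '[[[-4,3,0,0,0,0,0],[0,0,-25,0,0,0,0],[0,0,-30,0,0,0,0],[0,0,-30,0,0,0,0],[0,0,-20,0,0,0,0]]]'>/dev/null; python3 -m jog '[[[0,-45,0,0,0,0,0],[0,-45,0,0,0,0,0],[10,-45,0,0,0,0,0],[20,-40,0,0,0,0,0],[0,-40,0,0,0,0,0]]]'; python3 - <<'E'
from h import *
a=[]
for c in('top','side'):
    p=bot.grab_frame(c);a.append(cv2.resize(ortho(p,.46,.65,.06,.25,.172),(400,400)))
    spots(p,['cartridge','shoe_rear','catch_hook'],3)
save({'img':np.hstack(a)},'wheel3')
for c in('top','side'):
    s=open('wh.py').read().replace("'side'","'%s'"%c);exec(s)
E
```

```text
clock: 31.0
position: [0.5221, -0.0878, 0.3268]
tool_rot: [-3.142, -0.001, 3.049]
force: [0.4, -0.1, 0.1]
grip_width: -0.0002
finger_force: 0.0
cartridge [0.2807 0.4112 0.0038] 0.78 [186. 341.]
cartridge [ 0.3695  0.5926 -0.0035] 0.76 [123. 310.]
cartridge [0.5334 0.5405 0.0019] 0.73 [142. 251.]
shoe_rear [ 0.5499 -0.0032  0.0149] 0.97 [333. 243.]
shoe_rear [0.5134 0.5797 0.0094] 0.9 [127. 258.]
shoe_rear [ 0.5754 -0.0409  0.0038] 0.73 [346. 235.]
catch_hook [ 0.5404 -0.0089  0.0329] 0.64 [336. 246.]
cartridge [ 0.5744 -0.0435  0.0087] 0.97 [333. 292.]
cartridge [ 0.2912  0.4118 -0.0014] 0.64 [220. 194.]
cartridge [ 0.3693  0.5943 -0.0028] 0.43 [237. 153.]
shoe_rear [0.3351 0.3963 0.0066] 0.74 [233. 193.]
shoe_rear [ 0.5533 -0.0036  0.0139] 0.67 [323. 281.]
shoe_rear [0.3541 0.5461 0.005 ] 0.58 [234. 161.]
catch_hook [ 3.254e-01  1.871e-01 -2.000e-04] 0.35 [238. 245.]
centre 0.5565 0.1505 spoke [(np.float64(-91.0), 65), (np.float64(-89.0), 65), (np.float64(-90.0), 65), (np.float64(-92.0), 65), (np.float64(-88.0), 65), (np.float64(-87.0), 66)]
centre 0.558 0.152 spoke [(np.float64(-3.0), 84), (np.float64(-4.0), 84), (np.float64(-5.0), 84), (np.float64(-2.0), 84), (np.float64(-1.0), 84), (np.float64(-6.0), 84)]
```

View pics/wheel3.png

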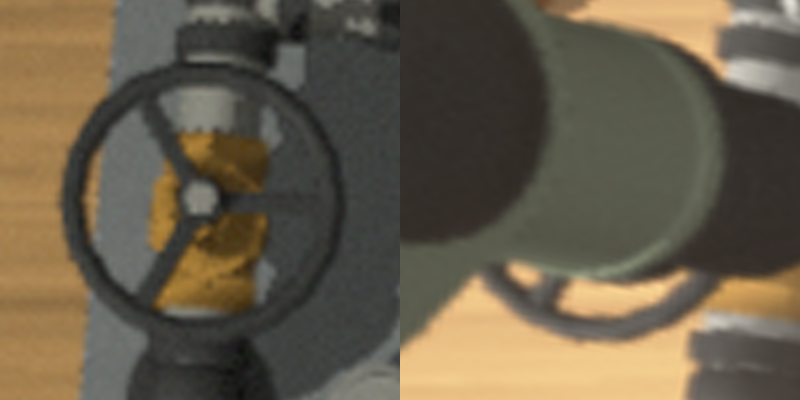

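In the top panel the wheel spokes are at 27°, 151° and −91°, about 87° back from the stop. The cartridge is still home and the arm is clear, so I'll hand in.

```bash
python3 -c "
from workcell import bot
print(bot.job_done())"
```

```text
the job is handed in; nothing more can be done
None
```

The job is handed in, though no verdict came back: the cartridge is fully home with the catch holding (it resisted a pull), and the gate valve was opened to its stop (one brief push of about 35 N at the fingers) then backed off about 87°, measured from the pictures.

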